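# Turn the leaf of the cellar rack register

### The arm

A 6-joint arm with a two-finger parallel gripper is mounted at the origin on the work surface. World frame = base frame: x ahead of the robot, y to its left, z up, the work surface at z = 0. Lengths are in m, angles in rad, forces in N, time in s.
With the tool pointing down it reaches from about 0.2 to 0.875 m from the base axis. Payload 3.4 kg.
Tool frame: the origin (TCP) lies between the finger pads; the fingertips stand 25 mm ahead of it and the grasp point (between the pads) lies 6 mm ahead of it (r.nose_length is the z of the fingertips in the tool frame, in m); z points along the fingers, x is the direction in which the jaws open and shut, and the axes are right-handed (so a half turn about z gives the same grasp; the last joint's range is limited). The gripper opens to 94 mm and grips with 3 to 60 N. Pads are 16 mm wide; open, the fingers measure 119 mm over their backs; the gripper's body (75 mm by 177 mm) begins 78 mm behind the grasp point.
Start: joints at [1.147, 0.276, 1.505, -0, 1.361, -0.121], TCP at [0.171, 0.549, 0.23] pointing down, gripper open.
Joint ranges: [-2.89, 2.89], [-0.75, 2.08], [0.22, 2.7], [-1.18, 4.32], [0.11, 2.71], [-2.7, 2.7]. Speed limits (rad/s): [2.57, 2.57, 3.14, 3.14, 3.14, 3.14].

### API

Orientations are given as a unit quaternion [w, x, y, z].
In Python, from plant import r, gripper_to, inverse_kinematics, vision, models, telemetry gives the robot as it stands. Calls block until the motion is done:
- r.move_to(position, orientation): joint-space move of the TCP to a pose.
- r.move_l(position, rot=None, vel=0.15, guard=None): straight line of the TCP; rot=None keeps the orientation; vel is the mean speed in m/s. With guard (N) it stops when the force on the tool has changed by that much, and returns True; else False.
- r.movej(angles): joint-space move.
- gripper_to(opening, f_grip=None): finger opening in m; f_grip is the grip in N (None keeps the last); returns when the fingers have stopped.
- r.hold(seconds).
- inverse_kinematics(position, orientation): joint angles nearest the present ones, or None.
- vision.snapshot(name): name is "scene" or "top" or "wrist"; returns the picture (400x640x3 uint8, red, green, blue); there is no depth.
- vision.get_calibration(name): a dict with "fx", "fy", "cx", "cy" (pixels), "D" ([k1, k2, p1, p2, k3] as OpenCV has them; the pictures are not rectified), "position" and "orientation" of the camera in the world. Camera axes: x right, y down, z forward; pixel columns grow to the right and rows downward; lengths in m; the calibration is good to about 2 mm. A picture is of the moment at which its call begins: read the wrist's pose just before it. get_calibration takes no time and is no camera call; for the wrist camera it gives the pose at the moment of the call.
A pose or a line that the arm cannot do raises r.PlanningError and nothing moves.
- r.sign_off(): hands the job in, once; it reports no verdict.
Trained networks look in the newest picture that a camera, given by its name, has taken for a name from the list of things; names that differ only in an ending like _2 or _b are one class to them, and where a whole thing is asked for, a point or a joint stands for the part that bears it (a point fixed in the world has none). Each returns a list of dicts, best first, with "score" (0 to 1); they miss things now and then, are a little off and sometimes report something else, mostly with a low value. They report only what shows in the picture. A call takes as long as a camera call.
- models.boxes_of(thing, camera): "at" ([x, y, z] in m, in world coordinates, good to about 4 mm: the middle of the surface that is visible of it).
- models.regions_of(thing, camera): "pixels" (400x640 bool, what is visible of it).
- models.mark_of(thing, camera): "at" ([x, y, z] in m, in world coordinates, good to about 4 mm: a listed point, or the origin of a listed thing).
Readings, each from a call of its own:
- telemetry.current_t(): time.
- telemetry.current_joints(): joint angles.
- telemetry.current_dq(): joint speeds.
- telemetry.current_joint_efforts(): joint torques, N m.
- telemetry.current_ee_pos(): TCP position.
- telemetry.current_tool_rot(): TCP orientation.
- telemetry.current_wrist_force(): force on the tool from outside, world axes, zero at the start.
- telemetry.current_torque(): the same for the moment, N m.
- telemetry.current_opening(): finger opening in m.
Only numpy, scipy, OpenCV 4.12 (cv2) and the standard library are available. Lean on these libraries where they do the work, as an engineer would, in place of code of your own. Each camera call takes 0.05 s, during which the arm holds its last target.

### The job

Turn the larger leaf of the bottle-rack register over its spine so that it lies flat on the other side. Work it with the fingertips or the outside of the fingers: get under its free edge, swing it up and over, and press it down flat; never pinch it between the fingers and never let it slam. Leave the smaller leaf and everything else on the table where it is.

Things in the scene. Friction and masses are not known exactly. Their poses are not given: they have to be found in the camera images.
- stand: Fixed dark wooden stand. Origin: on the table under the spine. x runs along the spine (away from the robot at yaw 0), y left, z up. Block x -140..200, y +-35, top at z 60 mm; foot board x -150..210, y +-45, 14 thick. Brass spine rod, 9 diameter, along x at y 0, z 65, x -133..133. Both leaves start on the -y side and turn over the top to +y.
- large_leaf (a joint): Hinge angle of the larger leaf: 0 = flat on the -y side of the stand, pi/2 = upright, pi = flat on the +y side (hard stops at 0 and pi). Starts between 0 and 0.5. The hinge is stiff (friction 0.2 N m; turning takes up to about 3 N at the free edge) and the leaf (about 180 g) stays at any angle where it is left.
- large_leaf_hinge (a point): Point on the spine axis at the middle of the larger leaf's width (stand x = -50, y = 0, z = 65 mm). Axes turn with the leaf: x along the spine, -y from the spine to the free edge, z out of its front face (up at angle 0).
- large_leaf_edge (a point): Middle of the larger leaf's free edge, mid-thickness; axes as the hinge point. Rigid board 130 mm along the spine, reaching 120 mm from the spine axis, 10 mm thick: 6 mm plywood with a 2 mm white panel on each face set in 5 mm from the edges. Flat, its underside is 60 mm above the table and it overhangs the foot board by 75 mm, with empty space under the overhang.
- small_leaf (a joint): Hinge angle of the smaller leaf, same sense; starts between 0 and 0.15, to be left alone. As stiff as the larger one.
- small_leaf_edge (a point): Middle of the smaller leaf's free edge, 85 mm from the spine axis. The leaf is 80 mm along the spine (stand x = 28 to 108 mm), 10 mm thick; the gap between the leaves is 13 mm.
- stopper: Bystander: loose metal bottle stopper, 36 mm diameter, 45 mm tall, standing on the far end of the stand's block (about stand x = 170). Origin: centre of its underside.
- jar: Bystander: loose amber glass jar, 72 mm diameter, 100 mm tall, to the far left of the stand. Origin: centre of its underside.
- cup: Bystander: loose tasting glass, 68 mm diameter, 75 mm tall, to the far right of the stand. Origin: centre of its underside.
- opener: Bystander: loose flat bottle opener, 24 x 105 x 13 mm, lying to the left of the stand. Origin: centre of its underside.
- wine_bottle: Bystander: loose full wine bottle standing at the left of the table, 75 mm diameter, 300 mm tall. Origin: centre of its underside.
- bowl: Bystander: loose terracotta bowl at the right of the table, 150 mm diameter, 60 mm tall. Origin: centre of its underside.
- carton: Bystander: loose cardboard box at the right of the table, 120 x 90 x 45 mm. Origin: centre of its underside.

How it is judged:
By the outcome, as a careful person would: the job done as asked, in the order asked, and still so for the second after the job is handed in, with the robot touching nothing.
It also fails if it takes over 48 s, if anything falls off the work surface, if the arm or the gripper's body presses on something with over 40 N, if the wrist force passes 120 N, or if a joint passes its speed limit or range.

## Working session

There is one attempt and no reset: what is moved stays moved. The work goes in short steps, each a Python script; the robot and the scene stay as the last script left them, time stands still between calls to the robot, and variables do not carry over. Pictures are saved under pics/ and viewed, and the job is handed in when it is done.

```bash
ls; mkdir -p pics
python3 - <<'E'
from plant import r, gripper_to, inverse_kinematics, vision, models, telemetry
import cv2
for c in ["scene","top"]:
    im=vision.snapshot(c); cv2.imwrite(f"pics/{c}0.png",im[:,:,::-1])
    k=vision.get_calibration(c); print(c,k)
    for t in ["stand","large_leaf_hinge","large_leaf_edge","small_leaf_edge","stopper","jar","cup","opener","wine_bottle","bowl","carton"]:
        print(c,t,[([round(float(v),3) for v in d["at"]],round(d["score"],2)) for d in models.mark_of(t,c)[:2]])
print(telemetry.current_t())
E
```

```text
pics
scene {'fx': 362.1953348155746, 'fy': 362.1953348155746, 'cx': 321.7641926323129, 'cy': 202.5984103135557, 'D': array([-0.00464482,  0.        ,  0.        ,  0.        ,  0.        ]), 'position': array([1.2324071 , 0.60948446, 0.97842909]), 'orientation': array([-0.14390977,  0.36760821,  0.85147068, -0.34518381])}
scene stand [([0.583, 0.115, -0.001], 0.73)]
scene large_leaf_hinge [([0.534, 0.125, 0.067], 0.85)]
scene large_leaf_edge [([0.519, 0.013, 0.113], 0.82)]
scene small_leaf_edge [([0.637, 0.025, 0.074], 0.78)]
scene stopper [([0.753, 0.084, 0.061], 0.67)]
scene jar [([0.75, 0.334, 0.0], 0.71)]
scene cup [([0.706, -0.114, -0.002], 0.81)]
scene opener [([0.605, 0.314, 0.002], 0.74)]
scene wine_bottle [([0.482, 0.535, 0.003], 0.61)]
scene bowl [([0.59, -0.49, 0.001], 0.86)]
scene carton [([0.418, -0.515, 0.001], 0.85)]
top {'fx': 448.2720743648374, 'fy': 448.2720743648374, 'cx': 314.4355599273621, 'cy': 208.40535844934914, 'D': array([0.02161043, 0.        , 0.        , 0.        , 0.        ]), 'position': array([0.31153115, 0.00718351, 1.59125381]), 'orientation': array([-0.06592214,  0.70649689, -0.70094356,  0.07207318])}
top stand [([0.582, 0.118, -0.003], 0.75)]
top large_leaf_hinge [([0.528, 0.123, 0.067], 0.71)]
top large_leaf_edge [([0.523, 0.012, 0.11], 0.78)]
top small_leaf_edge [([0.639, 0.023, 0.07], 0.7)]
top stopper [([0.754, 0.086, 0.061], 0.63)]
top jar [([0.745, 0.332, 0.001], 0.79)]
top cup [([0.705, -0.109, 0.002], 0.78)]
top opener [([0.603, 0.311, 0.0], 0.53)]
top wine_bottle [([0.48, 0.531, 0.004], 0.72)]
top bowl [([0.582, -0.49, 0.001], 0.81)]
top carton [([0.416, -0.519, 0.001], 0.76)]
1.2
```

View pics/scene0.png

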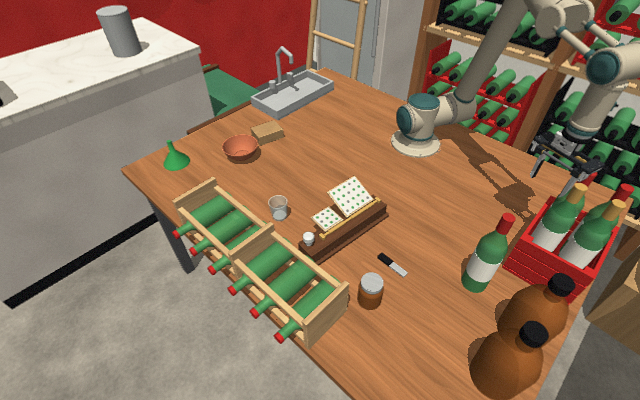

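View pics/top0.png

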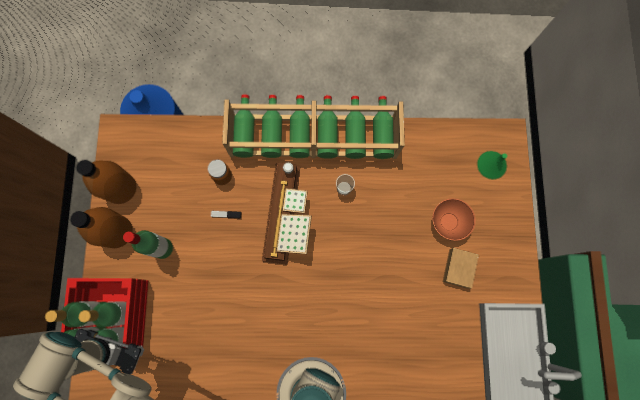

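The top view shows the large leaf raised near (293,233), with the small leaf at (294,200). The space on the robot side of the stand is free. The closed fingers will be held horizontal and parallel to the spine, like a bar. They go in under the leaf from the robot side and follow a circle around the spine.

```bash
cat > h.py <<'E'
from plant import r, gripper_to, inverse_kinematics, vision, models, telemetry
import numpy as np, cv2
from scipy.optimize import least_squares
from scipy.spatial.transform import Rotation as R
obs=[((.583,.115,0),(0,0,0)),((.582,.118,0),(0,0,0)),((.534,.125,.067),(-.05,0,.065)),((.528,.123,.067),(-.05,0,.065)),((.753,.084,.061),(.17,0,.06)),((.754,.086,.061),(.17,0,.06)),
((.519,.013,.113),'L'),((.523,.012,.11),'L'),((.637,.025,.074),'S'),((.639,.023,.070),'S')]
def W(p,s):
    c,n=np.cos(p[2]),np.sin(p[2]); return np.array([p[0]+c*s[0]-n*s[1],p[1]+n*s[0]+c*s[1],s[2]])
def leafpt(L,xs,th): return np.array([xs,-L*np.cos(th),.065+L*np.sin(th)])
def res(p):
    o=[]
    for a,b in obs:
        s=leafpt(.12,-.05,p[3]) if b=='L' else leafpt(.085,.068,p[4]) if b=='S' else b
        w=.4 if b==(.17,0,.06) else 1
        o+=list(w*(W(p,s)-np.array(a))[:3])
    return np.array(o)
F=least_squares(res,[.58,.116,-.17,.38,.05]); P=F.x
def quat(yaw,pitch=0.,flip=0):
    # tool z forward (pitched down), tool x horizontal
    z=np.array([np.cos(yaw)*np.cos(pitch),np.sin(yaw)*np.cos(pitch),-np.sin(pitch)])
    x=np.array([np.sin(yaw),-np.cos(yaw),0])*(1 if not flip else -1)
    y=np.cross(z,x); q=R.from_matrix(np.c_[x,y,z]).as_quat(); return np.r_[q[3],q[:3]]
def bar(th,tipx,rad=.1,gap=0.,hx=.0125,hz=.008):
    h=hx*abs(np.sin(th))+hz*abs(np.cos(th))+.005+gap
    s=leafpt(rad,tipx-.025,th)
    s=s-h*np.array([0,np.sin(th),np.cos(th)])
    return s
E
python3 - <<'E'
from h import *
print(P,np.round(F.fun*1000,1))
for pitch in (0,.15,.3):
  for flip in (0,1):
    q=quat(P[2],pitch,flip)
    for th in (P[3],1,1.6,2.2,2.7,3.14):
        s=bar(th,-.065); j=inverse_kinematics(W(P,s),q)
        print(pitch,flip,round(th,2),np.round(s,3),None if j is None else np.round(j,2))
im=vision.snapshot("wrist"); cv2.imwrite("pics/w0.png",im[:,:,::-1])
E
```

```text
[ 0.58260449  0.11625935 -0.13251941  0.39674233  0.08301243] [-0.4  1.3  0.   0.6 -1.7  0.  -1.  -2.1 -2.   5.  -0.1 -2.  -0.8  3.9
 -0.4 -1.2  3.1 -0.4 -0.6  0.2 -1.6 -4.6  1.2  1.4  1.8 -1.7 -2.  -0.2
  0.3  2. ]
0 0 0.4 [-0.09  -0.099  0.088] None
0 0 1 [-0.09  -0.071  0.138] None
0 0 1.6 [-0.09  -0.015  0.165] None
0 0 2.2 [-0.09   0.043  0.158] None
0 0 2.7 [-0.09   0.083  0.124] [ 0.83  1.01  2.61  4.16  1.84 -1.17]
0 0 3.14 [-0.09   0.1    0.078] [ 0.86  1.12  2.55  4.2   1.85 -1.12]
0 1 0.4 [-0.09  -0.099  0.088] None
0 1 1 [-0.09  -0.071  0.138] None
0 1 1.6 [-0.09  -0.015  0.165] None
0 1 2.2 [-0.09   0.043  0.158] None
0 1 2.7 [-0.09   0.083  0.124] [0.83 1.01 2.61 4.16 1.84 1.97]
0 1 3.14 [-0.09   0.1    0.078] [0.86 1.12 2.55 4.2  1.85 2.02]
0.15 0 0.4 [-0.09  -0.099  0.088] None
0.15 0 1 [-0.09  -0.071  0.138] None
0.15 0 1.6 [-0.09  -0.015  0.165] None
0.15 0 2.2 [-0.09   0.043  0.158] [ 0.73  0.75  2.68  3.99  1.61 -1.35]
0.15 0 2.7 [-0.09   0.083  0.124] [ 0.82  0.82  2.6   4.08  1.58 -1.35]
0.15 0 3.14 [-0.09   0.1    0.078] [ 0.85  0.95  2.56  4.11  1.63 -1.27]
0.
[... 245 characters left out ...]
0.15 1 3.14 [-0.09   0.1    0.078] [0.85 0.95 2.56 4.11 1.63 1.87]
0.3 0 0.4 [-0.09  -0.099  0.088] None
0.3 0 1 [-0.09  -0.071  0.138] None
0.3 0 1.6 [-0.09  -0.015  0.165] None
0.3 0 2.2 [-0.09   0.043  0.158] [ 0.69  0.5   2.61  3.97  1.25 -1.59]
0.3 0 2.7 [-0.09   0.083  0.124] [ 0.79  0.61  2.55  4.05  1.28 -1.55]
0.3 0 3.14 [-0.09   0.1    0.078] [ 0.82  0.76  2.54  4.06  1.36 -1.44]
0.3 1 0.4 [-0.09  -0.099  0.088] None
0.3 1 1 [-0.09  -0.071  0.138] None
0.3 1 1.6 [-0.09  -0.015  0.165] None
0.3 1 2.2 [-0.09   0.043  0.158] [0.69 0.5  2.61 3.97 1.25 1.55]
0.3 1 2.7 [-0.09   0.083  0.124] [0.79 0.61 2.55 4.05 1.28 1.59]
0.3 1 3.14 [-0.09   0.1    0.078] [0.82 0.76 2.54 4.06 1.36 1.7 ]
```

```bash
python3 -c "
import cv2
a=cv2.imread('pics/scene0.png')[160:270,260:420];cv2.imwrite('pics/s0z.png',cv2.resize(a,None,fx=5,fy=5,interpolation=2))"
```

```text
(no output)
```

View pics/s0z.png

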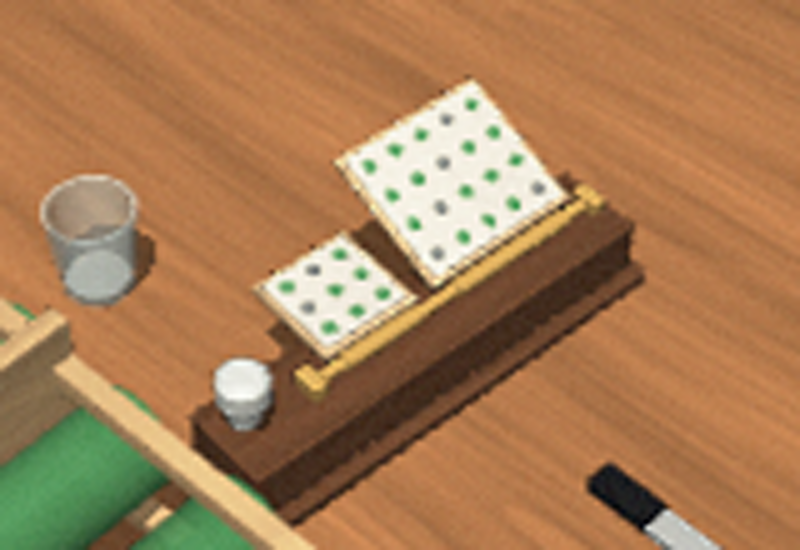

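View pics/w0.png

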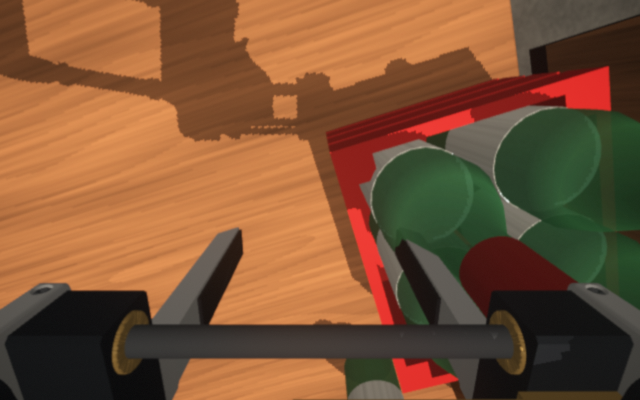

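Pointing straight ahead is out of reach this close in. Next option: come from the free-edge side with the fingers parallel to the leaf's underside, and let the tool turn with the leaf until it points down.

```bash
cat >> h.py <<'E'
def pose(th,tipr,gap=0.,phi=None,xs=-.065,flip=0,hz=.008,P=P):
    """tool in plane perpendicular to spine, fingertip end at radius tipr behind leaf at th; phi=tool pitch down (default th)"""
    if phi is None: phi=th
    c=np.cos
    d=np.array([0,np.cos(phi),-np.sin(phi)])      # tool z, stand frame
    n=np.array([0,np.sin(th),np.cos(th)])         # front normal
    k=np.array([0,np.sin(phi),np.cos(phi)])       # finger's leaf-side normal
    tip=leafpt(tipr,xs,th)-n*(.005+gap)           # contact point on back face
    tcp=tip-hz*k-.025*d
    x=np.array([1.,0,0])*(1 if not flip else -1)
    y=np.cross(d,x)
    Rz=R.from_euler('z',P[2]).as_matrix()
    q=R.from_matrix(Rz@np.c_[x,y,d]).as_quat()
    return W(P,tcp), np.r_[q[3],q[:3]]
E
python3 - <<'E'
from h import *
print(vision.get_calibration("wrist")["position"],telemetry.current_ee_pos(),telemetry.current_tool_rot())
for flip in (0,1):
  for th,tr,phi in [(.3,.16,.4),(.4,.075,.4),(.6,.075,.6),(.8,.08,.8),(1.2,.08,1.2),(1.57,.08,1.57),(2,.09,1.57),(2.4,.09,1.57),(2.8,.09,1.57),(3.14,.1,1.57),(3.14,.1,1.8)]:
    p,q=pose(th,tr,0,phi,flip=flip); j=inverse_kinematics(p,q)
    print(flip,th,np.round(p,3),None if j is None else np.round(j,2))
E
```

```text
[0.09172895 0.57348859 0.38471825] [0.17148907 0.54885831 0.23050575] [-2.68733464e-05  8.05666929e-01  5.92368799e-01  6.27255971e-05]
0 0.3 [ 0.494 -0.054  0.11 ] [-0.83  0.67  1.84  0.79  1.6  -1.11]
0 0.4 [0.505 0.029 0.092] [-0.71  0.67  1.95  0.89  1.48 -1.14]
0 0.6 [0.506 0.036 0.111] [-0.64  0.52  1.94  0.82  1.38 -0.98]
0 0.8 [0.507 0.043 0.131] [-0.55  0.39  1.91  0.72  1.3  -0.79]
0 1.2 [0.512 0.075 0.158] [-0.25  0.24  1.82  0.4   1.16 -0.3 ]
0 1.57 [0.516 0.112 0.17 ] [0.08 0.25 1.7  0.   1.19 0.21]
0 2 [0.521 0.15  0.174] [0.15 0.27 1.67 0.   1.21 0.28]
0 2.4 [0.525 0.179 0.154] [0.2  0.3  1.67 0.   1.17 0.34]
0 2.8 [0.528 0.199 0.125] [0.24 0.34 1.69 0.   1.11 0.37]
0 3.14 [0.53  0.216 0.095] [0.26 0.38 1.71 0.   1.05 0.4 ]
0 3.14 [0.531 0.222 0.096] [ 0.4   0.45  1.61 -0.21  1.21  0.62]
1 0.3 [ 0.494 -0.054  0.11 ] [-0.83  0.67  1.84  0.79  1.6   2.04]
1 0.4 [0.505 0.029 0.092] [-0.71  0.67  1.95  0.89  1.48  2.  ]
1 0.6 [0.506 0.036 0.111] [-0.64  0.52  1.94  0.82  1.38  2.16]
1 0.8 [0.507 0.043 0.131] [-0.55  0.39  1.91  0.72  1.3   2.36]
1 1.2 [0.512 0.075 0.158] None
1 1.57 [0.516 0.112 0.17 ] None
1 2 [0.521 0.15  0.174] None
1 2.4 [0.525 0.179 0.154] None
1 2.8 [0.528 0.199 0.125] None
1 3.14 [0.53  0.216 0.095] None
1 3.14 [0.531 0.222 0.096] [ 0.4   0.45  1.61 -0.21  1.21 -2.52]
```

Run:
```python
from h import *
gripper_to(0.0)
q0=telemetry.current_tool_rot()
r.move_l([.12,.37,.40],vel=.2); print(telemetry.current_t())
th=P[3]
p,q=pose(th,.18,.012,th)
r.move_to(p+np.array([-.03,-.04,.15]),q); print(telemetry.current_t())
r.move_l(p,vel=.15); print(telemetry.current_t(),telemetry.current_ee_pos(),p)
for c in("scene","top","wrist"):
    im=vision.snapshot(c); cv2.imwrite(f"pics/{c}1.png",im[:,:,::-1])
    if c!="wrist": print([ (t,np.round(d["at"],3),d["score"]) for t in("large_leaf_edge","small_leaf_edge") for d in models.mark_of(t,c)[:1]])
a=cv2.imread('pics/scene1.png')[120:270,220:420];cv2.imwrite('pics/s1z.png',cv2.resize(a,None,fx=4,fy=4,interpolation=2))
print(telemetry.current_wrist_force(),telemetry.current_opening())
```

```text
4.075
6.225
7.425 [ 0.49209389 -0.07242955  0.12170864] [ 0.49191491 -0.07214654  0.12115712]
[('large_leaf_edge', array([0.521, 0.013, 0.115]), 0.64), ('small_leaf_edge', array([0.639, 0.029, 0.071]), 0.91)]
[('large_leaf_edge', array([0.524, 0.012, 0.113]), 0.58), ('small_leaf_edge', array([ 0.708, -0.111,  0.   ]), 0.75)]
[-0.06943494  0.37839283 -0.16092942] 0.0007179094474075582
```

View pics/s1z.png

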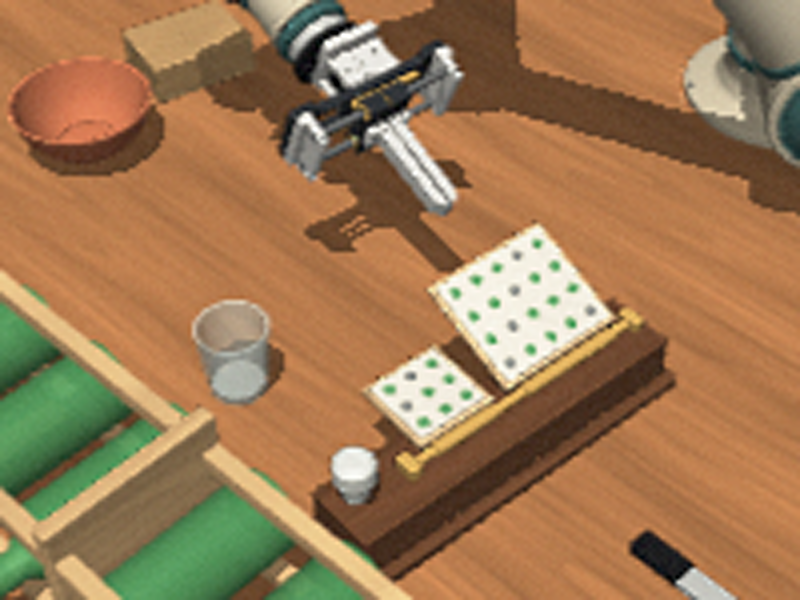

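View pics/wrist1.png

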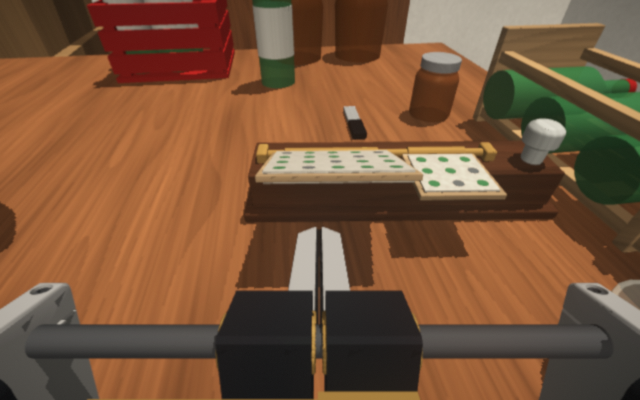

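The wrist view shows the finger at column 320 on the robot-side half of the large leaf, which spans columns 258-420. The rod is level, so the yaw fit holds. Next I insert under the leaf and swing it up.

Run:
```python
from h import *
th0=.41
p,q=pose(th0,.08,.010,th0)
print("guard",r.move_l(p,q,vel=.1,guard=5), telemetry.current_t())
im=vision.snapshot("scene"); cv2.imwrite("pics/scene2.png",im[:,:,::-1])
for th in np.arange(.45,1.60,.16):
    p,q=pose(th,.08,0,th)
    g=r.move_l(p,q,vel=.06,guard=20)
    print(round(th,2),g,round(telemetry.current_t(),2),np.round(telemetry.current_wrist_force(),1))
    if g: break
for c in("scene","top"):
    im=vision.snapshot(c); cv2.imwrite(f"pics/{c}3.png",im[:,:,::-1])
    print([(t,np.round(d["at"],3),d["score"]) for t in("large_leaf_edge","small_leaf_edge") for d in models.mark_of(t,c)[:1]])
a=cv2.imread('pics/scene2.png')[120:270,220:420];b=cv2.imread('pics/scene3.png')[120:270,220:420];cv2.imwrite('pics/s3z.png',cv2.resize(cv2.vconcat([a,b]),None,fx=2,fy=2,interpolation=2))
cv2.imwrite('pics/s3z.png',cv2.resize(cv2.hconcat([a,b]),None,fx=2,fy=2,interpolation=2))
```

```text
guard False 8.925
0.45 False 9.36 [ 0.6 -0.1 -0.2]
0.61 False 9.79 [ 0.7 -0.1  0.3]
0.77 False 10.22 [-0.7  0.1  0.4]
0.93 False 10.66 [-0.5  0.4 -0.4]
1.09 False 11.09 [-0.2  0.5  0.5]
1.25 False 11.53 [0.2 0.6 0.3]
1.41 False 11.96 [-1.   0.2 -0.1]
1.57 False 12.39 [-0.   0.5 -0.2]
[('large_leaf_edge', array([0.53 , 0.129, 0.186]), 0.58), ('small_leaf_edge', array([0.638, 0.03 , 0.071]), 0.61)]
[('small_leaf_edge', array([0.639, 0.022, 0.071]), 0.81)]
```

View pics/s3z.png

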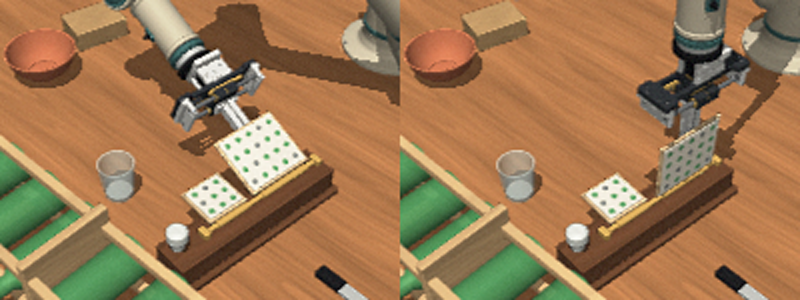

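Left frame: fingers under the leaf. Right frame: leaf upright, fingers behind it, and the small leaf unchanged. I'll continue over and press down.

Run:
```python
from h import *
for th,tr in [(1.72,.083),(1.88,.086),(2.04,.09),(2.2,.094),(2.36,.098),(2.52,.1),(2.68,.1),(2.84,.1),(2.97,.1)]:
    p,q=pose(th,tr,0,np.pi/2)
    g=r.move_l(p,q,vel=.05,guard=20)
    print(round(th,2),g,round(telemetry.current_t(),2),np.round(telemetry.current_wrist_force(),1))
    if g: break
p,q=pose(np.pi,.1,-.006,np.pi/2)
g=r.move_l(p,q,vel=.025,guard=10)
e=telemetry.current_ee_pos()
print(g,telemetry.current_t(),e-p,"tip z",e[2]-.025,np.round(telemetry.current_wrist_force(),1))
im=vision.snapshot("scene"); cv2.imwrite("pics/scene4.png",im[:,:,::-1])
print([(t,np.round(d["at"],3),d["score"]) for t in("large_leaf_edge","small_leaf_edge") for d in models.mark_of(t,"scene")[:1]])
a=im[120:270,220:420,::-1];cv2.imwrite('pics/s4z.png',cv2.resize(a,None,fx=4,fy=4,interpolation=2))
```

```text
1.72 False 13.1 [ 0.1 -0.5 -0.6]
1.88 False 13.53 [-0.4 -0.6 -0.1]
2.04 False 13.98 [0.3 0.  0.1]
2.2 False 14.44 [-0.5  0.5  0.2]
2.36 False 14.92 [-0.  -0.1  0.4]
2.52 False 15.39 [-0.1  0.9 -0. ]
2.68 False 15.86 [ 0.3 -0.1 -0.3]
2.84 False 16.32 [ 0.4 -0.4 -1.1]
2.97 False 16.73 [-0.2  0.1  0.7]
True 17.425 [ 0.000178   -0.00039385  0.00619153] tip z 0.07019152730495493 [-1.1  0.   6.8]
[('small_leaf_edge', array([0.636, 0.026, 0.073]), 0.82)]
```

View pics/s4z.png

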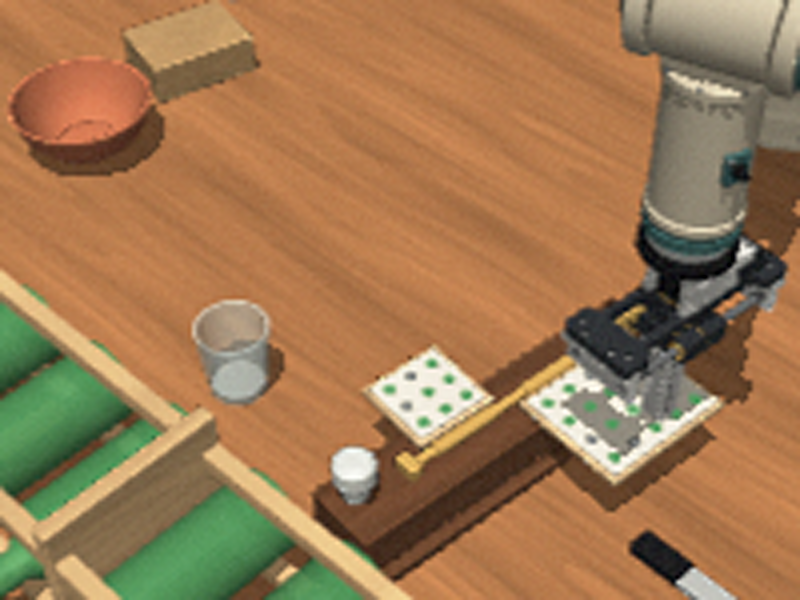

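The tip stopped at z = 70.2 mm and the flat leaf's top is at 70 mm, so the leaf is on its stop. I'll give it one firmer press, withdraw and check.

Run:
```python
from h import *
e=np.array(telemetry.current_ee_pos())
g=r.move_l(e-[0,0,.004],vel=.02,guard=12); print(g,np.array(telemetry.current_ee_pos())-e,telemetry.current_wrist_force())
r.hold(.3)
r.move_l(e+[0,0,.15],vel=.12)
r.move_l(e+[-.2,0.0,.2],vel=.2)
r.hold(.3)
print(telemetry.current_wrist_force())
for c in("scene","top"):
    im=vision.snapshot(c); cv2.imwrite(f"pics/{c}5.png",im[:,:,::-1])
    for t in("large_leaf_hinge","large_leaf_edge","small_leaf_edge","stopper","jar","cup","opener","wine_bottle","bowl","carton"):
        print(c,t,[(np.round(d["at"],3),round(d["score"],2)) for d in models.mark_of(t,c)[:1]])
a=cv2.imread('pics/scene5.png')[120:270,220:420];cv2.imwrite('pics/s5z.png',cv2.resize(a,None,fx=4,fy=4,interpolation=2))
print("expected flat edge",W(P,leafpt(.12,-.05,np.pi)),telemetry.current_t())
```

```text
True [ 2.02509727e-05 -4.77529814e-06  4.54808302e-06] [-0.28831049 -0.5555877   6.37763162]
[-0.26730488 -0.11444117  0.30474533]
scene large_leaf_hinge [(array([0.534, 0.121, 0.067]), 0.65)]
scene large_leaf_edge [(array([0.546, 0.24 , 0.066]), 0.55)]
scene small_leaf_edge [(array([0.64 , 0.025, 0.072]), 0.9)]
scene stopper [(array([0.753, 0.086, 0.061]), 0.71)]
scene jar [(array([0.75 , 0.334, 0.001]), 0.7)]
scene cup [(array([ 0.705, -0.114, -0.003]), 0.58)]
scene opener [(array([0.606, 0.319, 0.001]), 0.8)]
scene wine_bottle [(array([0.484, 0.533, 0.   ]), 0.78)]
scene bowl [(array([ 0.589, -0.491,  0.003]), 0.56)]
scene carton [(array([ 0.417, -0.518,  0.001]), 0.78)]
top large_leaf_hinge [(array([0.53 , 0.126, 0.064]), 0.6)]
top large_leaf_edge [(array([0.546, 0.242, 0.063]), 0.6)]
top small_leaf_edge [(array([0.641, 0.024, 0.067]), 0.88)]
top stopper []
top jar [(array([0.747, 0.337, 0.003]), 0.63)]
top cup [(array([ 0.703, -0.108,  0.   ]), 0.53)]
top opener [(array([ 0.607,  0.308, -0.   ]), 0.46)]
top wine_bottle [(array([0.48 , 0.53 , 0.003]), 0.8)]
top bowl [(array([ 0.582, -0.49 ,  0.002]), 0.86)]
top carton [(array([ 0.419, -0.518, -0.002]), 0.92)]
expected flat edge [0.54889871 0.2418138  0.065     ] 22.075
```

View pics/s5z.png

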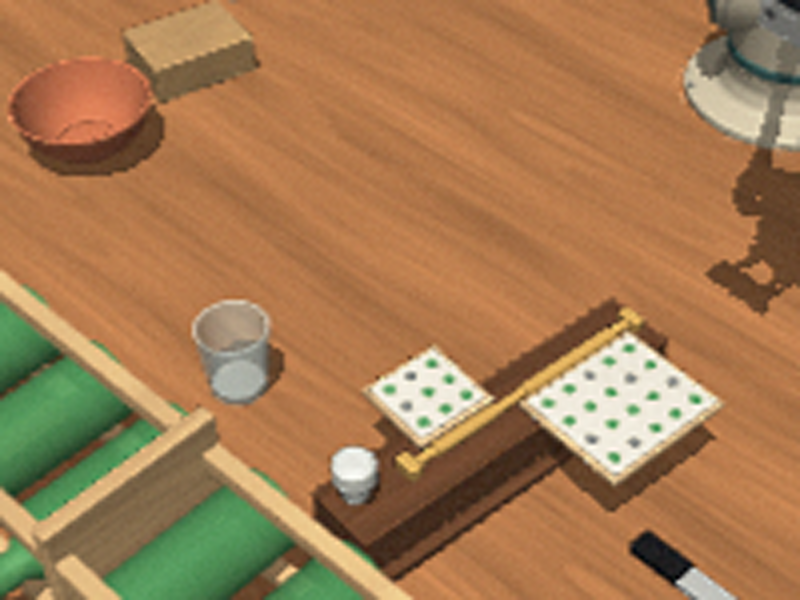

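View pics/top5.png

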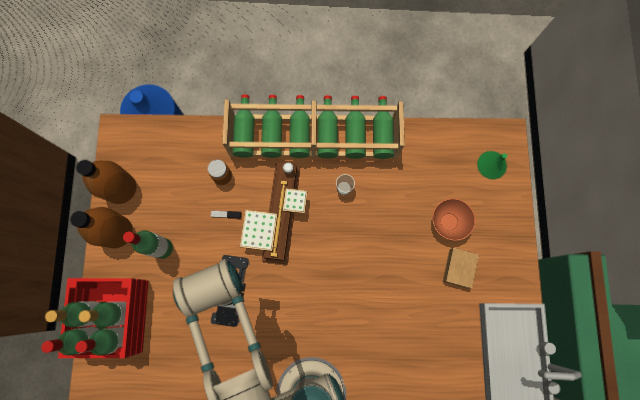

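The large leaf lies flat on the left at (258,230) in the top view, and everything else is where it was.

Run:
```python
from h import *
r.sign_off(); print(telemetry.current_t())
```

```text
the job is handed in; nothing more can be done
the job is handed in; nothing more can be done
```

The larger leaf is turned over and lies flat on the +y side. I handed the job in at about 22 s of the 48 s allowed. The closed fingers went under its free edge, carried it up with the tool turning alongside the leaf, pushed it over from behind and pressed it down without pinching.

- **Leaf flat:** when pressing, the fingertips stopped at z = 70.2 mm, and the flat leaf's top is at 70 mm. Both cameras then put the free edge within about 3 mm of where it should be when flat. A second, firmer press hit its force limit at once and the leaf did not move further.
- **Everything else:** the smaller leaf and the bystanders read the same as before to within the networks' error of a few millimetres. The arm was clear of everything at hand-in.
- **Checks that failed or disagreed:**
  - The networks missed the stopper in the last top picture, but it shows there and the scene camera found it in place.
  - One earlier reading of the small leaf's edge landed on the cup; the other readings of it agreed with each other.
  - The two cameras differed by about 11 mm on the opener's y position. In the picture it has not moved.

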